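# Slide the drip tray under the bottle rack

## Robot

A 6-joint arm with a two-finger parallel gripper is mounted at the origin on the work surface. World frame = base frame: x ahead of the robot, y to its left, z up, the work surface at z = 0. Lengths are in m, angles in rad, forces in N, time in s.
With the tool pointing down it reaches from about 0.25 to 0.775 m from the base axis. Payload 4 kg.
Tool frame: the origin (TCP) lies at the very end of the fingers, on their centre line; the grasp point (between the pads) lies 19 mm behind it; z points along the fingers, y is the line along which they close (so a half turn about z gives the same grasp; the last joint's range is limited). The gripper opens to 94 mm and grips with 3 to 60 N. Pads are 16 mm wide; open, the fingers measure 119 mm over their backs; the gripper's body (75 mm by 177 mm) begins 78 mm behind the grasp point.
Start: joints at [-1.272, 0.087, 1.371, -0, 1.684, -0.103], TCP at [0.215, -0.506, 0.206] pointing down, gripper open.
Joint ranges: [-3.1, 3.1], [-0.76, 2.03], [0.27, 2.55], [-1.08, 4.22], [0.17, 2.65], [-2.57, 2.57]. Speed limits (rad/s): [2.79, 2.79, 3.14, 3.14, 3.14, 3.14].

## Interface

Orientations are given as [roll, pitch, yaw] about the fixed x, y, z axes, in that order (R = Rz(yaw) Ry(pitch) Rx(roll)).
In Python, from bench import robot, vision gives the robot as it stands.
- The arm moves only by the shell command python3 -m crank 'ROWS'. ROWS is JSON, a list of rows, each a list of 3 entries, a list of its own where there are three numbers: the closure, from 0 (fully open) to 1 (shut), then the shift along the tool's x, y, z in m, then the turn, a rotation vector about the tool's x, y, z in degrees. A call has 1 to 8 rows; each row shifts and turns the commanded pose from where the row before left it, along the tool's axes as they then stand; what a row does not reach is not made up. A row lasts 1/10 s, in which the tool goes at most 50 mm and 8.59 degrees, less where a joint would pass 70% of its speed; a pose out of reach is approached as far as the arm can. A call with a gripper value outside its range is refused whole. The fingers move at their own pace and stop on an object; the grip force is fixed at half the most. Time passes only in rows, so rows that do not move let the fingers close. It gives the time, the measured TCP pose, the force, the opening and the grip force at its end, in the units of the state.
- robot.get_obs(): the state, without advancing time (a new reading comes with each control period).
- vision.snapshot(name): name is "scene" or "side" or "wrist"; returns a dict with "color" (400x640x3 uint8, red, green, blue), "z_map" (400x640 float32, m along the optical axis (not along the pixel's ray), 0 where there is no reading), "fx", "fy", "cx", "cy" (pixels), "dist" ([k1, k2, p1, p2, k3] as OpenCV has them; the pictures are not rectified), "R" (3x3) and "t" (3): a world point X has camera coordinates R X + t. Camera axes: x right, y down, z forward; pixel columns grow to the right and rows downward; lengths in m; the calibration is good to about 2 mm. A picture is of the moment at which its call begins.
- robot.close_job(): hands the job in; it is judged then, once.
The state is a dict: "time": time; "joint_positions": joint angles; "qvel": joint speeds; "joint_torque": joint torques, N m; "tool_pos": TCP position; "ee_rot": TCP orientation; "wrist_force": force on the tool from outside, world axes, zero at the start; "wrist_torque": the same for the moment, N m; "width": finger opening in m; "finger_force": force on a finger pad.
Only numpy, scipy, OpenCV 4.12 (cv2) and the standard library are available. Lean on these libraries where they do the work, as an engineer would, in place of code of your own. Each camera call takes 0.05 s, during which the arm holds its last target. There are 200 camera calls.

## Task

Slide the narrower of the two steel drip trays, pull towards you, into the bay under the slotted wooden bottle rack until it is fully home against the back of the bay, and let go of it. Leave the wider tray where it lies and keep the amber bottle standing on the rack.

Things in the scene. Friction and masses are not known exactly. Their poses are not given: they have to be found in the camera images.
- tray: Narrower steel drip tray flat on the table (mm): open pan 120 long (x), 100 wide (y), 24 high, 0.25 kg; may be dragged. Origin: centre of the pan's underside; +x to its plain leading end, z up. Behind the other end a low bar (top at z 18) carries an upright wooden pull tab on the centre line, 12 thick (y), 30 long (x), centre at x -100, top at z 62: pinch it from above across the 12 mm.
- bay_mouth (a point): Middle of the bay's mouth at table height, under the fixed slotted rack (mm); x into the bay, z up. Bay 110 wide, 34 high, floor is the table, back wall 120 inside: a tray fully home has its origin 60 inside, pan flush with the mouth, pull outside. Flared cheeks, 30 high, reach 25 out from the mouth to 146 apart and steer it in. Rack top: z 56, 160 wide, 145 deep.
- wide_tray: Wider steel drip tray, a bystander too wide for the bay: 120 mm long, 135 mm wide, 24 mm high, same pull. Origin and axes as for the narrower tray. The two trays lie left and right of the table's middle, either way round.
- bottle: Amber glass bottle, 64 mm in diameter and 190 mm tall, standing loose on the slotted top of the rack, 0.3 kg, a bystander. Origin: centre of its underside; z up.

How it is judged:
At the end, for the whole second after the job is handed in: The narrower tray lies flat and still in the bay, its origin within 12 mm of 60 mm inside the mouth, within 12 mm of the bay's centre line and 10 degrees of its direction; the bottle stands on the rack; the wider tray is within 30 mm of where it started (x of tray in the frame of bay_mouth between 0.048 and 0.07 m and y of tray in the frame of bay_mouth between -0.012 and 0.012 m and angle between the x axis of tray and the x axis of bay_mouth, either way round below 0.17 rad and height (world z) of tray below 0.008 m and linear speed of tray below 0.01 m/s and angle between bottle's own z axis and vertical below 0.15 rad and z of bottle in the frame of bay_mouth above 0.05 m and distance of wide_tray from where it was at the start of the episode below 0.03 m); the robot touches nothing.
It fails at once if the amber bottle is knocked over or off the rack (angle between bottle's own z axis and vertical above 0.5 rad).
It fails at once if the wider tray is shifted by more than 30 mm (distance of wide_tray from where it was at the start of the episode above 0.03 m).
It also fails if it takes over 42 s, if anything falls off the work surface, if the arm or the gripper's body presses on something with over 40 N, if the wrist force passes 120 N, or if a joint passes its speed limit or range.

## Working session

There is one attempt and no reset: what is moved stays moved. The work goes in short steps, Python scripts to look and compute and a shell command to move; the robot and the scene stay as the last step left them, time stands still between calls to the robot, and variables do not carry over. Pictures are saved under pics/ and viewed, at most 10 in all, crops included, and the job is handed in when it is done.

```bash
mkdir -p pics; ls
python3 - <<'E'
from bench import robot, vision
import cv2,numpy as np
for n in ["scene","side"]:
    s=vision.snapshot(n); np.savez(f"{n}0.npz",**s)
    cv2.imwrite(f"pics/{n}0.png",s["color"][:,:,::-1])
    print(n,s["fx"],s["fy"],s["cx"],s["cy"],s["dist"],(-np.array(s["R"]).T@s["t"]))
print(robot.get_obs())
E
```

```text
pics
scene 431.3627475910898 431.3627475910898 315.35129481002156 196.3877582611233 [-0.00028836  0.          0.          0.          0.        ] [ 1.02455013 -0.45413731  0.92999933]
side 439.3896970821155 439.3896970821155 321.054041201878 204.8766221028763 [-0.11084954  0.          0.          0.          0.        ] [0.34812457 0.57495316 0.78650938]
{'time': 0.1, 'joint_positions': array([-1.27213454e+00,  8.79161369e-02,  1.37207114e+00, -3.12316745e-05,
        1.68362011e+00, -1.03088359e-01]), 'qvel': array([ 0.00078523, -0.00196984, -0.0034656 ,  0.0006235 , -0.00036404,
       -0.00041158]), 'joint_torque': array([ 2.59180058e-03, -3.41254342e+01, -3.03300548e+01,  7.22238561e-02,
        3.05058213e-02, -9.90691569e-05]), 'tool_pos': array([ 0.21491269, -0.50573974,  0.20441831]), 'ee_rot': array([-3.13958542e+00, -1.76452104e-04,  4.01746488e-01]), 'wrist_force': array([0.14659264, 0.19686017, 0.05393602]), 'wrist_torque': array([ 0.02756863, -0.01501652,  0.01811451]), 'finger_force': 0.0, 'width': 0.0943175483734551}
```

View pics/scene0.png

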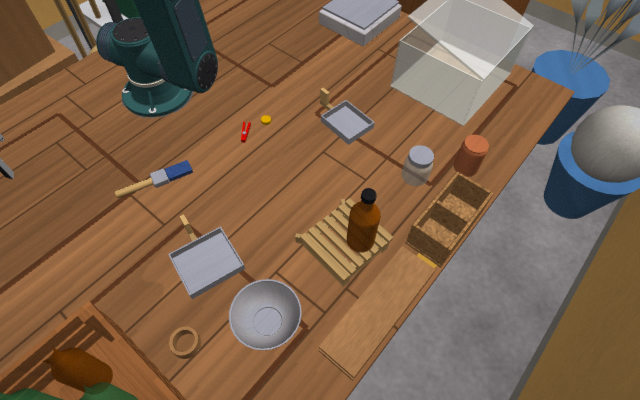

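View pics/side0.png

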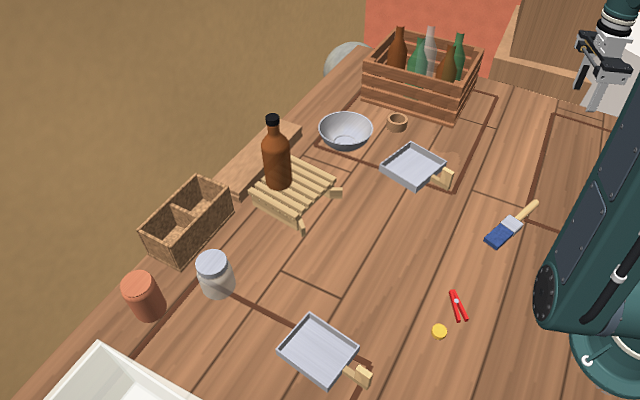

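The scene view shows the two trays at about (347,120) and (205,262), their wooden tabs at (325,97) and (187,226), and the rack with the bottle at (345,238). The side view has the trays at (318,350) and (413,166), and the rack at (295,190). I'll measure them with depth next.

```bash
cat > h.py <<'E'
import numpy as np,cv2
def cloud(s):
    v,u=np.mgrid[0:400,0:640]
    K=np.array([[s["fx"],0,s["cx"]],[0,s["fy"],s["cy"]],[0,0,1.]])
    p=cv2.undistortPoints(np.stack([u,v],-1).reshape(-1,1,2).astype(float),K,np.array(s["dist"]).ravel())[:,0]
    z=s["z_map"].reshape(-1,1)
    X=(np.c_[p,np.ones(len(p))]*z-np.array(s["t"]))@np.array(s["R"])
    X[z[:,0]<=0]=np.nan
    return X.reshape(400,640,3)
def rect(P):
    (c,wh,a)=cv2.minAreaRect((P[:,:2]*1000).astype(np.float32)); return np.round(c,1),np.round(wh,1),round(a,1)
def near(X,c,r,z0,z1):
    m=(np.hypot(X[...,0]-c[0],X[...,1]-c[1])<r)&(X[...,2]>z0)&(X[...,2]<z1); return m
E
python3 - <<'E'
from h import *
S={n:dict(np.load(n+"0.npz")) for n in ["scene","side"]}
C={n:cloud(S[n]) for n in S}
X=C["scene"]
pts={"L":X[120,347],"R":X[262,205],"rack":X[238,330]}
print(pts)
for n in S:
    X=C[n]; col=S[n]["color"]; hsv=cv2.cvtColor(col,cv2.COLOR_RGB2HSV)
    for k in "LR":
        c=pts[k]
        g=near(X,c,.11,-.01,.035)&(hsv[...,1]<60)
        n_,lab,st,_=cv2.connectedComponentsWithStats(g.astype(np.uint8)); i=1+np.argmax(st[1:,4]); g=lab==i
        print(n,k,"pan",rect(X[g]),g.sum())
        g2=g&(X[...,2]>.018); print("   rim",rect(X[g2]),g2.sum())
        t=near(X,c,.16,.05,.075); print("   tab",X[t].mean(0),t.sum(),rect(X[t]) if t.sum()>4 else "")
    t=near(X,pts["rack"],.15,.046,.066); n_,lab,st,_=cv2.connectedComponentsWithStats(t.astype(np.uint8)); 
    print("rack",rect(X[t]),t.sum(),np.median(X[t][:,2]))
    # bottle
    b=near(X,pts["rack"],.12,.1,.30); print("bottle",rect(X[b]),X[b][:,2].max())
E
```

```text
{'L': array([0.52015329, 0.28595479, 0.00339765]), 'R': array([ 0.54793772, -0.28881103,  0.00310558]), 'rack': array([ 0.74666084, -0.0715069 ,  0.05443803])}
scene L pan (array([520.5, 285.8]), array([123.8, 143. ]), 81.9) 1343
   rim (array([528.4, 275.2]), array([103.9, 123.3]), 80.6) 236
   tab [0.43105757 0.28770659 0.05820868] 55 (array([429.9, 289. ]), array([15.8, 32.5]), 87.9)
scene R pan (array([ 545.6, -283.5]), array([139.8, 140. ]), 73.8) 3080
   rim (array([ 553.6, -286.7]), array([135.4, 122.8]), 73.7) 403
   tab [ 0.63292084 -0.2845006   0.05717494] 268 (array([ 584.6, -257.7]), array([ 90.1, 268.6]), 72.6)
rack (array([766.1, -92. ]), array([259.1, 146.4]), 82.2) 2367 0.05476966969636148
bottle (array([806. , -38.7]), array([63.5, 51.5]), 28.5) 0.24962499609134675
side L pan (array([532.6, 269.1]), array([113.1, 130.8]), 81.1) 3704
   rim (array([528.8, 275. ]), array([101.5, 121.5]), 81.0) 595
   tab [0.4280395  0.29166772 0.06009133] 163 (array([429. , 290.4]), array([12.7, 30.2]), 82.2)
side R pan (array([ 558.8, -301.5]), array([167. , 141.3]), 73.6) 1989
   rim (array([ 553.8, -287.1]), array([141. , 123.3]), 73.2) 363
   tab [ 0.56391557 -0.27024097  0.0579905 ] 146 (array([ 573.4, -292.7]), array([259.7,  89.8]), 0.6)
rack (array([765.6, -92.4]), array([260.6, 148.7]), 82.0) 2446 0.05647826009850358
bottle (array([795.7, -26.1]), array([62.8, 48.1]), 51.8) 0.24837924548319762
```

Run:
```python
from h import *
S={n:dict(np.load(n+"0.npz")) for n in ["scene","side"]}
for n in S:
    X=cloud(S[n]); hsv=cv2.cvtColor(S[n]["color"],cv2.COLOR_RGB2HSV)
    t=near(X,(.765,-.07),.15,.048,.066)&(hsv[...,1]>70)
    t=cv2.morphologyEx(t.astype(np.uint8),cv2.MORPH_CLOSE,np.ones((9,9)))
    _,lab,st,_=cv2.connectedComponentsWithStats(t); k=lab==1+np.argmax(st[1:,4])
    k&=near(X,(.765,-.07),.15,.048,.066)&(hsv[...,1]>70)
    c,wh,a=rect(X[k]); print(n,c,wh,a,k.sum())
    th=np.radians(a if a<45 else a-90); d=np.array([np.cos(th),np.sin(th)]); nn=np.array([-d[1],d[0]])
    P=X[...,:2]-c/1000; xl=P@d*1000; yl=P@nn*1000
    k2=k&(abs(xl)<90)
    print(" top x",np.percentile(xl[k2],[0,1,99,100])," y",np.percentile(yl[k2],[0,1,99,100]))
    m=(X[...,2]>.008)&(X[...,2]<.045)&(xl<-60)&(xl>-130)&(abs(yl)<100)&(hsv[...,1]>50)
    for sgn in (-1,1):
        q=m&(yl*sgn>0); 
        if q.sum(): i=np.argmin(xl[q]); print(" cheek",sgn,q.sum(),xl[q].min(),yl[q][i],"ymaxabs",abs(yl[q]).max(),"z",X[q][:,2].max())
    cv2.imwrite(f"pics/z_{n}.png",cv2.resize((S[n]["color"][170:300,270:430] if n=="scene" else S[n]["color"][140:250,230:370])[:,:,::-1],None,fx=4,fy=4,interpolation=cv2.INTER_CUBIC))
```

```text
scene [772.7 -43.5] [161.4 146.3] 82.2 2263
 top x [-73.21381449 -71.05912024  72.5108565   73.15306043]  y [-80.70859557 -79.97407266  77.41232424  80.63550479]
 cheek -1 74 -93.56447666065876 -73.80165712841217 ymaxabs 80.65095641730028 z 0.04403032897608107
 cheek 1 41 -93.52638307975137 73.62184009889299 ymaxabs 79.95380428788111 z 0.04382051857231484
side [772.4 -44.1] [162.9 148.7] 82.0 2296
 top x [-74.37695457 -73.14789318  70.1983321   74.38173883]  y [-81.41195689 -79.17492957  80.20285554  81.50424381]
 cheek -1 182 -94.08417393714393 -73.30277839472153 ymaxabs 81.42122413550494 z 0.044987178218272306
 cheek 1 165 -95.16420422036626 74.01438153543045 ymaxabs 80.6025796174274 z 0.04485323910385141
```

View pics/z_side.png

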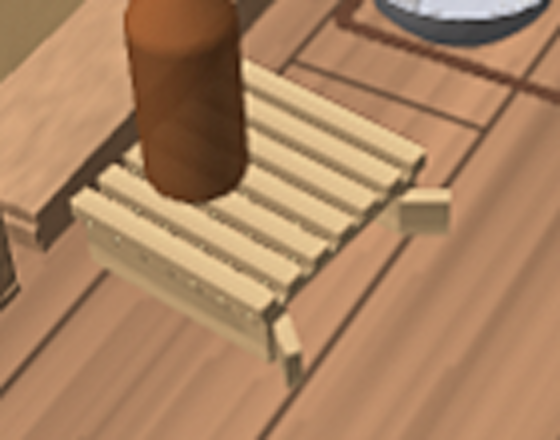

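The tray on the +y side is the narrower one, measuring 101x121 mm: origin about (0.529, 0.275), yaw -8.9°, tab at (0.429, 0.290). In the crop, the bay mouth faces the robot between the cheeks at (290,350) and (425,210). The mouth is at about (0.702, -0.034), yaw -7.9°.

```bash
python3 - <<'E'
from h import *
X=cloud(dict(np.load("scene0.npz")))
for u,v in [(265,119),(250,123),(246,138),(243,131),(190,168),(118,192),(418,180),(350,228)]: print(u,v,X[v,u].round(3))
E
python3 -m crank '[[0,[0,0,0],[0,0,8]],[0,[0,0,0],[0,0,8]],[0,[0,0,0],[0,0,8]],[0,[0,0,0],[0,0,8]],[0,[0.005,-0.048,0],[0,0,0]],[0,[0.005,-0.048,0],[0,0,0]],[0,[0.005,-0.048,0],[0,0,0]],[0,[0.005,-0.048,0],[0,0,0]]]'
```

```text
265 119 [0.339 0.129 0.009]
250 123 [0.317 0.089 0.009]
246 138 [ 0.342  0.046 -0.001]
243 131 [0.326 0.053 0.012]
190 168 [ 0.315 -0.133  0.013]
118 192 [ 0.239 -0.305  0.019]
418 180 [0.804 0.219 0.027]
350 228 [ 0.789 -0.061  0.136]
time: 0.9
tool_pos: [0.2648, -0.3177, 0.2048]
ee_rot: [-3.141, 0.0, -0.158]
wrist_force: [0.4, 0.1, 0.8]
width: 0.0943
finger_force: 0.0
```

```bash
python3 -m crank '[[0,[0.005,-0.048,0],[0,0,0]],[0,[0.005,-0.048,0],[0,0,0]],[0,[0.005,-0.048,0],[0,0,0]],[0,[0.005,-0.048,0],[0,0,0]],[0,[0.005,-0.048,0],[0,0,0]],[0,[0.005,-0.048,0],[0,0,0]],[0,[0.005,-0.048,0],[0,0,0]],[0,[0.005,-0.048,0],[0,0,0]]]'
python3 -m crank '[[0,[0.005,-0.048,0],[0,0,0]],[0,[0.005,-0.048,0],[0,0,0]],[0,[0.005,-0.048,0.02],[0,0,0]],[0,[0.005,-0.048,0.03],[0,0,0]],[0,[0.005,-0.047,0.03],[0,0,0]],[0,[0,0,0],[0,0,0]],[0,[0,0,0],[0,0,0]]]'
python3 - <<'E'
from h import *
from bench import robot,vision
o=robot.get_obs();print(o["tool_pos"],o["ee_rot"],o["joint_positions"])
s=vision.snapshot("wrist");cv2.imwrite("pics/w1.png",s["color"][:,:,::-1])
X=cloud(s);t=near(X,(.429,.29),.06,.054,.072)&(np.hypot(X[...,0]-.429,X[...,1]-.29)<.04)
print(t.sum(),rect(X[t]),np.median(X[t],0))
E
```

```text
time: 1.7
tool_pos: [0.364, 0.0554, 0.2053]
ee_rot: [3.141, -0.001, -0.157]
wrist_force: [1.2, -1.2, 0.3]
width: 0.0943
finger_force: 0.0
time: 2.4
tool_pos: [0.4219, 0.2729, 0.1315]
ee_rot: [3.139, 0.003, -0.155]
wrist_force: [1.0, -0.4, 0.5]
width: 0.0937
finger_force: 0.0
[0.42193357 0.27292388 0.13152602] [ 3.13858553e+00  2.97109224e-03 -1.55023060e-01] [ 4.61792589e-01  1.14431281e-02  1.59694481e+00 -7.34802501e-04
  1.53736776e+00  2.18763360e+00]
405 (array([428.5, 289.6]), array([11.6, 29.9]), 80.2) [0.42970945 0.28916465 0.06285832]
```

View pics/w1.png

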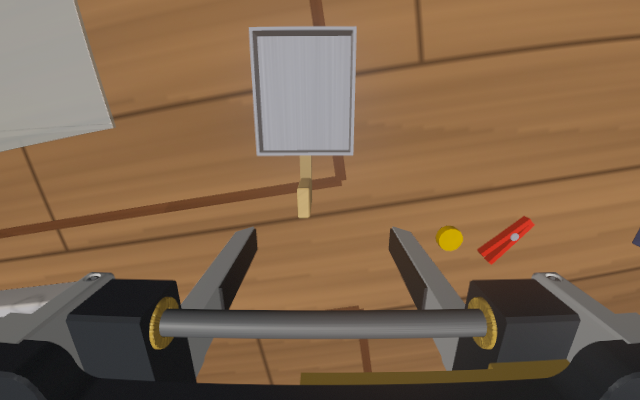

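The wrist view shows the tab top at (304,190), slightly left of and ahead of the finger centre. A white box sits at the upper left and something grey at (20,300), so I'll check clearance before descending.

```bash
python3 - <<'E'
from h import *
for n in ["scene","side"]:
    X=cloud(dict(np.load(n+"0.npz")))
    P=X[...,:2]-np.array([.429,.29]); d=np.array([.988,-.155]);nn=np.array([.155,.988])
    x=P@d;y=P@nn
    for h in (.03,.08,.12):
        m=(x>-.1)&(x<.1)&(y>.02)&(y<.25)&(X[...,2]>h)&(X[...,2]<.3)
        if m.sum(): print(n,h,m.sum(),y[m].min(),x[m].min(),x[m].max(),X[m][:,2].max())
E
python3 -m crank '[[0,[0.004,-0.018,0],[0,0,0]],[0.5,[0,0,0],[0,0,0]],[0.5,[0,0,0],[0,0,0]]]'
```

```text
scene 0.03 489 0.21018925922491802 0.06575317815860415 0.09999591887912958 0.2530279362004362
scene 0.08 366 0.21103421180856433 0.06575317815860415 0.09999591887912958 0.2530279362004362
scene 0.12 259 0.21103421180856433 0.06575317815860415 0.09999591887912958 0.2530279362004362
time: 2.75
tool_pos: [0.4302, 0.2892, 0.1347]
ee_rot: [-3.141, -0.002, -0.158]
wrist_force: [-0.4, -0.7, -0.1]
width: 0.0813
finger_force: 0.0
```

```bash
python3 -m crank '[[0.5,[-0.001,-0.001,0.03],[0,0,0]],[0.5,[0,0,0.03],[0,0,0]],[0.5,[0,0,0.03],[0,0,0]],[0.5,[0,0,0.012],[0,0,0]],[0.5,[0,0,0],[0,0,0]]]'
python3 -m crank '[[1,[0,0,0],[0,0,0]],[1,[0,0,0],[0,0,0]],[1,[0,0,0],[0,0,0]],[1,[0,0,0],[0,0,0]],[1,[0,0,0],[0,0,0]],[1,[0,0,0],[0,0,0]]]'
```

```text
time: 3.25
tool_pos: [0.4276, 0.2899, 0.0298]
ee_rot: [3.139, 0.003, -0.158]
wrist_force: [-0.4, -0.2, 0.6]
width: 0.0473
finger_force: 0.0
time: 3.85
tool_pos: [0.4292, 0.2914, 0.0318]
ee_rot: [-3.141, -0.001, -0.157]
wrist_force: [-0.2, -0.5, 3.3]
width: 0.0118
finger_force: 30.0
```

```bash
python3 -m crank '[[1,[0.0075,0.009,0],[0,0,0]],[1,[0.0075,0.018,0],[0,0,0]],[1,[0.0075,0.018,0],[0,0,0]],[1,[0.0075,0.018,0],[0,0,0]],[1,[0.0075,0.018,0],[0,0,0]],[1,[0.0075,0.018,0],[0,0,0]],[1,[0.0075,0.018,0],[0,0,0]],[1,[0.0075,0.018,0],[0,0,0]]]'
python3 -m crank '[[1,[0.0075,0.018,0],[0,0,0]],[1,[0.0075,0.018,0],[0,0,0]],[1,[0.0075,0.018,0],[0,0,0]],[1,[0.0075,0.018,0],[0,0,0]],[1,[0.0075,0.018,0],[0,0,0]],[1,[0.0075,0.018,0],[0,0,0]],[1,[0.0075,0.018,0],[0,0,0]],[1,[0.0075,0.018,0],[0,0,0]]]'
python3 -m crank '[[1,[0,0.003,0],[0,0,0]],[1,[0,0,0],[0,0,0]],[1,[0,0,0],[0,0,0]]]'
python3 - <<'E'
from h import *
from bench import robot,vision
o=robot.get_obs();print(o["tool_pos"],o["ee_rot"])
for n in ["scene","side"]:
    s=vision.snapshot(n);cv2.imwrite(f"pics/{n}1.png",s["color"][:,:,::-1])
    X=cloud(s);hsv=cv2.cvtColor(s["color"],cv2.COLOR_RGB2HSV)
    g=near(X,(.6026,-.0202),.10,.018,.032)&(hsv[...,1]<60)
    print(n,g.sum(),rect(X[g]))
E
```

```text
time: 4.65
tool_pos: [0.4679, 0.1481, 0.0318]
ee_rot: [-3.14, -0.001, -0.156]
wrist_force: [-0.0, 2.9, 2.6]
width: 0.0118
finger_force: 30.0
time: 5.45
tool_pos: [0.5045, -0.0036, 0.0318]
ee_rot: [-3.14, -0.001, -0.156]
wrist_force: [-0.1, 3.1, 3.1]
width: 0.012
finger_force: 30.0
time: 5.75
tool_pos: [0.5041, -0.0067, 0.0317]
ee_rot: [3.14, -0.002, -0.157]
wrist_force: [1.1, -2.6, 3.7]
width: 0.0118
finger_force: 30.0
[ 0.50405098 -0.0066806   0.03171689] [ 3.14011195e+00 -2.20693262e-03 -1.57240304e-01]
scene 307 (array([602.7, -23.2]), array([101.9, 123.6]), 80.1)
side 336 (array([602.8, -23.9]), array([104.3, 121. ]), 80.0)
```

View pics/scene1.png

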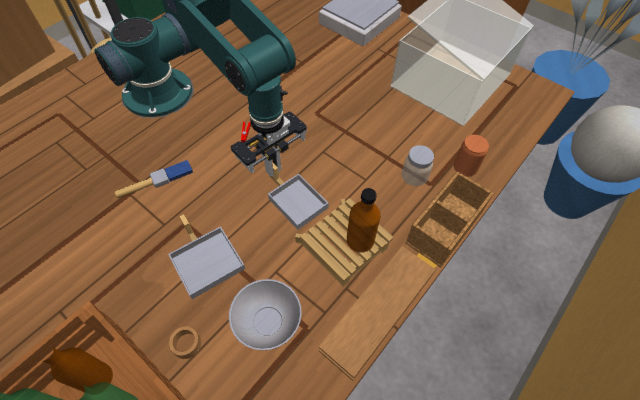

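The tray is lined up ahead of the mouth at (298,200), but its yaw is about 2° off. I'll correct the yaw and push in.

```bash
python3 -m crank '[[1,[0,0,0],[0,0,-2]],[1,[0.01,0.0002,0],[0,0,0]],[1,[0.01,0.0002,0],[0,0,0]],[1,[0.01,0.0002,0],[0,0,0]],[1,[0.01,0.0002,0],[0,0,0]],[1,[0.01,0.0002,0],[0,0,0]],[1,[0,0,0],[0,0,0]]]'
python3 - <<'E'
from h import *
from bench import robot,vision
o=robot.get_obs();p=o["tool_pos"];print(p,o["ee_rot"])
d=np.array([.9905,-.1374]);q=p[:2]-[.7017,-.034];print("tab in bay",q@d,q@[-d[1],d[0]])
for n in ["scene","side"]:
    s=vision.snapshot(n)
    X=cloud(s);hsv=cv2.cvtColor(s["color"],cv2.COLOR_RGB2HSV)
    g=near(X,(.6526,-.0275),.10,.018,.032)&(hsv[...,1]<60)
    print(n,g.sum(),rect(X[g]))
E
```

```text
time: 6.55
tool_pos: [0.5527, -0.0118, 0.0317]
ee_rot: [-3.141, 0.002, -0.12]
wrist_force: [-0.6, 1.4, 5.2]
width: 0.0117
finger_force: 30.0
[ 0.55265018 -0.01175209  0.03170303] [-3.14078142e+00  1.77939235e-03 -1.20331500e-01]
tab in bay -0.1506907050905318 0.0015571075806035761
scene 209 (array([641.3, -22.8]), array([102.1, 101.8]), 82.9)
side 300 (array([657.5,  -6.8]), array([112.2, 159. ]), 53.7)
```

```bash
python3 -m crank '[[1,[0.01,0.0006,0],[0,0,0]],[1,[0.01,0.0006,0],[0,0,0]],[1,[0.01,0.0004,0],[0,0,0]],[1,[0.01,0.0002,0],[0,0,0]],[1,[0.01,0.0002,0],[0,0,0]],[1,[0.01,0.0002,0],[0,0,0]],[1,[0.01,0.0002,0],[0,0,0]],[1,[0.01,0.0002,0],[0,0,0]]]'
python3 -m crank '[[1,[0.005,0.0001,0],[0,0,0]],[1,[0.005,0.0001,0],[0,0,0]],[1,[0.005,0.0001,0],[0,0,0]],[1,[0,0,0],[0,0,0]],[1,[0,0,0],[0,0,0]]]'
```

```text
time: 7.45
tool_pos: [0.63, -0.0236, 0.0318]
ee_rot: [-3.141, 0.005, -0.12]
wrist_force: [-6.0, 1.2, 9.3]
width: 0.0118
finger_force: 30.0
time: 7.95
tool_pos: [0.6456, -0.0258, 0.0318]
ee_rot: [-3.141, 0.003, -0.12]
wrist_force: [-2.6, 0.1, 7.4]
width: 0.0119
finger_force: 30.0
```

```bash
python3 -m crank '[[1,[0.004,0,0],[0,0,0]],[1,[0.004,0,0],[0,0,0]],[1,[0.003,0,0],[0,0,0]],[1,[0.002,0,0],[0,0,0]],[1,[0,0,0],[0,0,0]]]'
python3 -m crank '[[1,[0.002,0,0],[0,0,0]],[1,[0.002,0,0],[0,0,0]],[1,[0,0,0],[0,0,0]]]'
```

```text
time: 8.45
tool_pos: [0.6579, -0.0273, 0.0318]
ee_rot: [-3.141, 0.004, -0.12]
wrist_force: [-5.5, 1.5, 7.6]
width: 0.0117
finger_force: 30.0
time: 8.75
tool_pos: [0.6618, -0.0278, 0.0318]
ee_rot: [-3.141, 0.005, -0.12]
wrist_force: [-5.2, 0.6, 8.3]
width: 0.0118
finger_force: 30.0
```

Now at -40.4 mm by estimate. I'll keep pushing gently until the force shows contact with the back wall.

```bash
python3 -m crank '[[1,[0.001,0,0],[0,0,0]],[1,[0.001,0,0],[0,0,0]],[1,[0,0,0],[0,0,0]]]'
python3 -m crank '[[1,[0.001,0,0],[0,0,0]],[1,[0.001,0,0],[0,0,0]],[1,[0,0,0],[0,0,0]]]'
```

```text
time: 9.05
tool_pos: [0.6631, -0.0279, 0.0318]
ee_rot: [-3.141, 0.006, -0.12]
wrist_force: [-7.0, 1.1, 8.8]
width: 0.0117
finger_force: 30.0
time: 9.35
tool_pos: [0.6632, -0.0279, 0.0317]
ee_rot: [-3.141, 0.01, -0.12]
wrist_force: [-11.4, 1.6, 11.0]
width: 0.0118
finger_force: 30.0
```

The tool stalled at x = 0.663 while the force rose to 11 N, so the tray is against the back wall. Release and retreat.

```bash
python3 -m crank '[[0.5,[0,0,0],[0,0,0]],[0.5,[0,0,0],[0,0,0]],[0.5,[0,0,0],[0,0,0]],[0.5,[0,0,0],[0,0,0]],[0.5,[0,0,-0.005],[0,0,0]],[0.5,[0,0,-0.02],[0,0,0]],[0.5,[0,0,-0.03],[0,0,0]],[0.5,[0,0,-0.02],[0,0,0]]]'
python3 -m crank '[[0.5,[-0.03,0,-0.02],[0,0,0]],[0.5,[-0.04,0,-0.02],[0,0,0]],[0.5,[-0.04,0,0],[0,0,0]],[0.5,[-0.04,0,0],[0,0,0]],[0.5,[-0.03,0,0],[0,0,0]],[0.5,[0,0,0],[0,0,0]],[0.5,[0,0,0],[0,0,0]]]'
python3 - <<'E'
from h import *
from bench import robot,vision
for n in ["scene","side","wrist"]:
    s=vision.snapshot(n);cv2.imwrite(f"pics/{n}2.png",s["color"][:,:,::-1])
    X=cloud(s);hsv=cv2.cvtColor(s["color"],cv2.COLOR_RGB2HSV)
    t=near(X,(.662,-.0285),.035,.054,.07)
    if t.sum()>5: c,wh,a=rect(X[t]);q=c-[701.7,-34];print(n,"tab",c,wh,a,"bay",q@[.9905,-.1374],q@[.1374,.9905])
    w=near(X,(.554,-.287),.11,.018,.032)&(hsv[...,1]<60)
    if w.sum()>50: print(n,"wide",rect(X[w]))
E
```

```text
time: 10.15
tool_pos: [0.6684, -0.0301, 0.1085]
ee_rot: [3.142, -0.002, -0.122]
wrist_force: [0.5, 0.0, -0.1]
width: 0.0473
finger_force: 0.0
time: 10.85
tool_pos: [0.4892, -0.0081, 0.147]
ee_rot: [3.142, -0.002, -0.122]
wrist_force: [-0.1, -0.8, 0.3]
width: 0.0469
finger_force: 0.0
scene tab [663.8 -28.3] [13.7 29.9] 84.1 bay -38.32313000000009 0.43838999999998696
scene wide (array([ 554. , -286.7]), array([135.2, 122.4]), 73.8)
side tab [662.3 -26.8] [13. 30.] 85.0 bay -40.014980000000094 1.7180399999999878
side wide (array([ 554.5, -285.2]), array([111.8, 147.6]), 87.6)
wrist tab [656.8 -27.8] [11.5 20.8] 83.4 bay -45.32533000000009 -0.02816000000001237
wrist wide (array([ 552.6, -287.3]), array([138.2, 120.9]), 73.6)
```

View pics/side2.png

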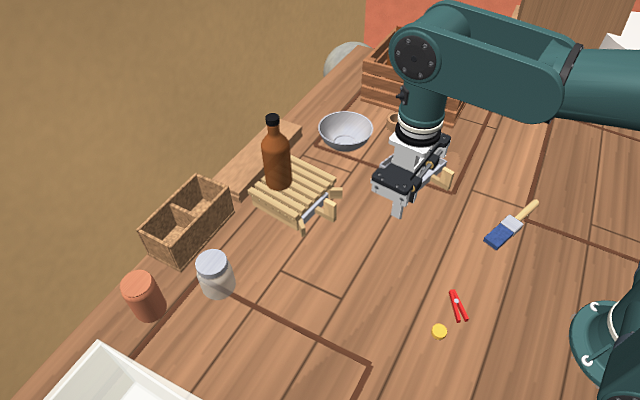

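View pics/wrist2.png

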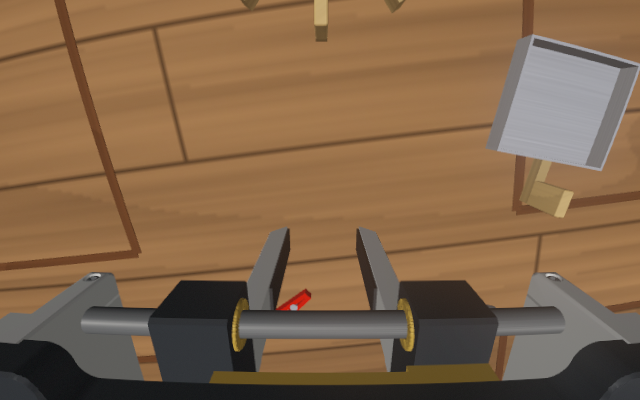

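The side view shows the pan flush with the mouth at (318,207), the bottle standing at (275,155), and the gripper clear at (398,205). In the wrist view the tab is free at (321,20), and the wide tray has not moved.

```bash
python3 -c "
from bench import robot
print(robot.close_job())"
```

```text
the job is handed in; nothing more can be done
None
```

The narrower tray is home against the back of the bay and released, the bottle is still standing, and the wider tray has not moved; the job is handed in, but no verdict was returned.

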